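Stock the supply jar with its lid hung on the folding hook

ROBOT

A 6-joint arm with a two-finger parallel gripper is mounted at the origin on the work surface. World frame = base frame: x ahead of the robot, y to its left, z up, the work surface at z = 0. Lengths are in mm, angles in rad, forces in N, time in s.
With the tool pointing down it reaches from about 350 to 975 mm from the base axis. Payload 7.1 kg.
Tool frame: the origin (TCP) lies on the front face of the gripper's body, between the roots of the fingers; the fingertips stand 80 mm ahead of it and the grasp point (between the pads) lies 61 mm ahead of it (env.tips_ahead is the distance from the TCP to the fingertips, in mm); z points along the fingers, y is the direction in which the jaws open and shut (so a half turn about z gives the same grasp; the last joint's range is limited). The gripper opens to 88 mm and grips with 3 to 60 N. Pads are 20 mm wide; open, the fingers measure 115 mm over their backs; the gripper's body (75 mm by 178 mm) begins 61 mm behind the grasp point.
Start: joints at [-1.179, 0.423, 1.63, -0, 1.089, -0.019], TCP at [249.605, -572.977, 302.675] pointing down, gripper open.
Joint ranges: [-3, 3], [-0.9, 2.11], [0.09, 2.58], [-1.31, 4.45], [0.11, 2.69], [-2.54, 2.54]. Speed limits (rad/s): [2.39, 2.39, 3.01, 3.14, 3.14, 3.14].

INTERFACE

Orientations are given as a unit quaternion [x, y, z, w].
In Python, from station import env, set_gripper, viewer, workorder gives the robot as it stands. Calls block until the motion is done:
- env.reach(position, orientation): joint-space move of the TCP to a pose.
- env.move_l(position, rot=None, rate=150, f_stop=None): straight line of the TCP; rot=None keeps the orientation; rate is the mean speed in mm/s. With f_stop (N) it stops when the force on the tool has changed by that much, and returns True; else False.
- env.move_joints(angles): joint-space move.
- set_gripper(opening): finger opening in mm; the grip force is fixed at half the most; returns when the fingers have stopped.
- env.hold(seconds).
- env.ik(position, orientation): joint angles nearest the present ones, or None.
- env.read_state(): the state.
- viewer.camera(name): name is "side" or "top"; returns the picture (480x640x3 uint8, blue, green, red); there is no depth.
- viewer.camera_params(name): a dict with "fx", "fy", "cx", "cy" (pixels), "pose" (4x4, takes a point from camera to world coordinates). Camera axes: x right, y up, looking along -z (the intrinsics and any distortion apply to the point x, -y, -z); pixel columns grow to the right and rows downward; lengths in mm; the calibration is good to about 2 mm. A picture is of the moment at which its call begins. camera_params takes no time and is no camera call.
A pose or a line that the arm cannot do raises env.IKError and nothing moves.
- workorder.sign_off(): hands the job in, once; it reports no verdict.
The state is a dict: "time_s": time; "qpos": joint angles; "dq": joint speeds; "tau": joint torques, N m; "tool_pos": TCP position; "orientation": TCP orientation; "force": force on the tool from outside, world axes, zero at the start; "wrist_torque": the same for the moment, N m; "width": finger opening in mm.
Only numpy, scipy, OpenCV 4.12 (cv2) and the standard library are available. Lean on these libraries where they do the work, as an engineer would, in place of code of your own. Each camera call takes 0.05 s, during which the arm holds its last target.

TASK

Fold the hook on the rack's end board fully out and hang the jar's lid on it by its stirrup; with the lid hanging there, put every staple box and eraser from the desk into the jar. Then take the lid off the hook, set it back on the jar so that it sits seated and level, and fold the emptied hook up flat against its board. Leave the tape roll, stapler, pen cup and hole punch where they are and do not knock the jar over.

Things in the scene. Friction and masses are not known exactly. Their poses are not given: they have to be found in the camera images.
- jar: open white ceramic jar standing loose on the desk (0.7 to 1 kg), a straight cylinder 112 mm across, 110 mm tall, 104 mm across inside, inner floor 6 mm up. Origin: centre of its underside, z up. It starts empty with its lid on.
- lid: loose lid of the jar, 0.18 to 0.29 kg: wooden disc 114 mm across, 6 mm thick; below it a solid tapering plug, 96 to 90 mm across, 7 mm deep, with 4 mm of play all round in the jar; on top a steel stirrup with a grip tab. Origin: centre of the disc's lower face, which rests on the rim: 110 mm above the jar's origin when seated. z = up out of the lid. Any yaw.
- lid_loop (a point): centre of the underside of the stirrup's bar, 46 mm above the lid's origin; it rests on the hook's arm when hung. The bar (52 mm in lid y, 12 in x, 10 high) stands on two 8 mm square posts at y = -22 and +22 mm, z = 6 to 46: a window 36 mm wide, 40 mm high, open along the lid's x axis, through which the hook's arm passes, either way round.
- lid_tab (a point): centre of the steel grip tab on top of the stirrup's bar, 68 mm above the lid's origin. The tab is 28 mm in lid y, 12 mm in x, 24 mm high (z = 56 to 80), free on all sides and above.
- hook (a joint): angle (rad) of the folding hook on the rack's end board: 0 = folded flat, arm standing straight up along the board; grows as the arm swings out and down away from the board; 1.5 = fully out at a stop, arm nearly level (4 degrees tip up). Stiff (0.07 N m), stays where it is left. Starts between 0 and 0.3.
- hook_pivot (a point): the hook's hinge, fixed on the rack, 185 mm above the desk, 18 mm out from the board's face. Its axes turn with the rack: x along the board = hinge axis, y straight out of the board to the middle of the desk, z up. At angle q a point d along the arm lies d*sin(q) along y and d*cos(q) along z from here.
- hook_tip (a point): centre of the hook's end barrel, 95 mm along the arm from the hinge: a steel roller 16 mm across and 16 mm long, axis parallel to the hinge. It can be pinched from above by its flat ends (fingers closing along the board) and turns between the fingers as the arm swings. The arm is a round rod 10 mm thick.
- hook_seat (a point): point on the centre line of the hook's arm 65 mm from the hinge, where the lid is to hang.
- rack: fixed light wooden rack. Origin on the desk at the foot of the middle of the outer face of the hook's end board; y points out of that face, x along it, z up. The board is 160 mm wide (x), 18 thick, 255 tall. Behind it (-y), to 180 mm back, slots with two plastic folders, 230 mm tall, 300 mm long in x.
- tape_roll: clear roll of sticky tape lying flat among the things to load, 52 mm across, 18 mm high, 28 mm hole; not to be disturbed. Origin: centre of its underside.
- stapler: red stapler, 135 x 36 x 44 mm, beyond the things to load; not to be disturbed. Origin: centre of its underside.
- pen_cup: glass pen cup, 76 mm across, 100 mm tall, pens reaching 155 mm, beyond the hook; not to be disturbed. Origin: centre of its underside.
- hole_punch: stainless steel hole punch, about 110 x 90 x 70 mm, beyond the jar; not to be disturbed. Origin: centre of its underside.
- staples0: small cardboard box of staples, 48 x 28 x 20 mm (x, y, z), 50 g, lying on the desk to the left of the jar; may be absent. Origin: centre of its underside (lower z face).
- staples1: small cardboard box of staples, 48 x 28 x 20 mm (x, y, z), 50 g, lying on the desk to the left of the jar; may be absent. Origin: centre of its underside (lower z face).
- staples2: small cardboard box of staples, 48 x 28 x 20 mm (x, y, z), 50 g, lying on the desk to the left of the jar; may be absent. Origin: centre of its underside (lower z face).
- eraser0: white eraser in a paper sleeve, 50 x 22 x 14 mm (x, y, z), 30 g, lying on the desk to the left of the jar; may be absent. Origin: centre of its underside (lower z face).
- eraser1: white eraser in a paper sleeve, 50 x 22 x 14 mm (x, y, z), 30 g, lying on the desk to the left of the jar; may be absent. Origin: centre of its underside (lower z face).
Mind the look-alikes: they are no part of the job. Leave any turquoise look-alike of the staples0 alone. Leave any orange look-alike of the lid alone.

How it is judged (in metres and radians):
On the way, in this order (a step that is already met when the one before it is completed fails the run):
1. the hook is folded out (value of joint hook above 1.35 rad), for 0.2 s.
2. the lid hangs on the folded-out hook by its stirrup, let go (distance between lid_loop and hook_seat below 0.045 m and height (world z) of lid above 0.11 m and value of joint hook above 1.35 rad and contact force between the fingers and lid below 0.1 N and linear speed of lid below 0.05 m/s), for 0.3 s.
3. every staple box and eraser is in the jar while the lid hangs on the hook (all of step 2 and horizontal distance between each of staples0, staples1, staples2, eraser0, eraser1 and jar below 0.054 m and z of each of staples0, staples1, staples2, eraser0, eraser1 in the frame of jar below 0.101 m), for 0.2 s.
4. the lid is seated level on the jar again, let go (horizontal distance between lid and jar below 0.007 m and z of lid in the frame of jar between 0.106 and 0.1125 m and angle between the z axis of lid and the z axis of jar, either way round below 0.04 rad and angle between lid's own z axis and vertical below 0.06 rad and contact force between the fingers and lid below 0.1 N and linear speed of lid below 0.05 m/s and horizontal distance between each of staples0, staples1, staples2, eraser0, eraser1 and jar below 0.054 m and z of each of staples0, staples1, staples2, eraser0, eraser1 in the frame of jar below 0.101 m), for 0.3 s.
At the end, for the whole second after the job is handed in: Every staple box and eraser present is inside the jar, the jar stands upright, the lid rests on its rim (within 7 mm of centre, within 2.5 mm of fully down, level within about 2 degrees), and the hook is folded to less than 0.15 rad from flat (all of step 4 and value of joint hook below 0.15 rad and angle between jar's own z axis and vertical below 0.05 rad and linear speed of jar below 0.03 m/s); the robot touches nothing.
It fails at once if the tape roll is pushed more than 3 cm from its place (distance of tape_roll from where it was at the start of the episode above 0.03 m).
It fails at once if the stapler is pushed more than 3 cm from its place (distance of stapler from where it was at the start of the episode above 0.03 m).
It fails at once if the pen cup is pushed more than 3 cm from its place (distance of pen_cup from where it was at the start of the episode above 0.03 m).
It fails at once if the hole punch is pushed more than 3 cm from its place (distance of hole_punch from where it was at the start of the episode above 0.03 m).
It fails at once if the jar is knocked over (angle between jar's own z axis and vertical above 0.6 rad).
Of staples0, staples1, staples2, eraser0, eraser1 only 3 to 5 are there at a start; the rules pass over those that are not, and their reading is None.
At some moment in a run one of staples0, staples1, staples2, eraser0, eraser1 may be knocked a few centimetres aside while the robot is not near it.
Once in a run the grip may slacken for a moment while it holds something.
It also fails if it takes over 210 s, if anything falls off the work surface, if the arm or the gripper's body presses on something with over 40 N, if the wrist force passes 120 N, or if a joint passes its speed limit or range.

## Working session

There is one attempt and no reset: what is moved stays moved. The work goes in short steps, each a Python script; the robot and the scene stay as the last script left them, time stands still between calls to the robot, and variables do not carry over. Pictures are saved under pics/ and viewed, and the job is handed in when it is done.

```bash
ls; mkdir -p pics; python3 - <<'E'
from station import env, set_gripper, viewer, workorder
import cv2
for n in("side","top"):
    im=viewer.camera(n); cv2.imwrite(f"pics/{n}0.png",im)
    p=viewer.camera_params(n); print(n,{k:(v if k!='pose' else v) for k,v in p.items()})
s=env.read_state();print(s['time_s'],s['tool_pos'],s['orientation'],s['width'],env.tips_ahead)
E
```

```text
pics
side {'fx': 527.1835176424987, 'fy': 527.1835176424987, 'cx': 322.3089550220828, 'cy': 242.50753487378753, 'pose': array([[-9.59096977e-01,  1.95384672e-01, -2.04836076e-01,
         3.75317645e+02],
       [-2.83001688e-01, -6.78574488e-01,  6.77824984e-01,
         7.65099689e+02],
       [-6.55992316e-03,  7.08068849e-01,  7.06112932e-01,
         9.31898039e+02],
       [ 0.00000000e+00,  0.00000000e+00,  0.00000000e+00,
         1.00000000e+00]])}
top {'fx': 532.4133221598353, 'fy': 532.4133221598353, 'cx': 326.99150061917265, 'cy': 230.14978301639738, 'pose': array([[ 2.02949499e-02,  9.88151750e-01, -1.52132291e-01,
         4.03839087e+02],
       [-9.99658005e-01,  2.25659018e-02,  1.32156438e-02,
         3.89182719e+01],
       [ 1.64920639e-02,  1.51812052e-01,  9.88271781e-01,
         1.43908445e+03],
       [ 0.00000000e+00,  0.00000000e+00,  0.00000000e+00,
         1.00000000e+00]])}
0.1 [ 249.4577813  -572.63209919  301.98316132] [ 9.78979358e-01  2.03958177e-01 -1.21536765e-04 -6.81467254e-04] 87.71003759330532 80.0
```

View pics/side0.png

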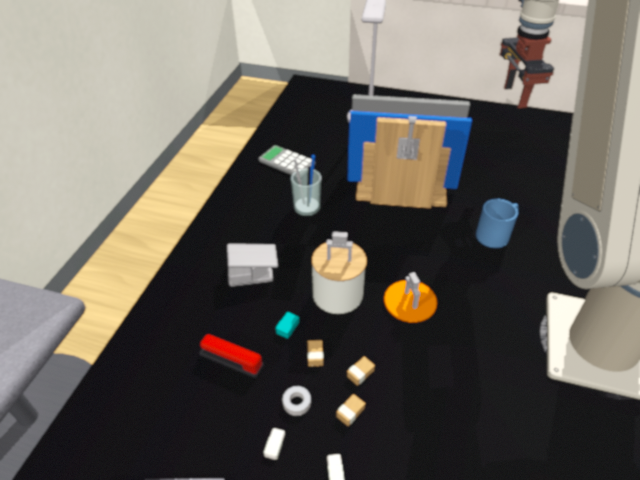

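View pics/top0.png

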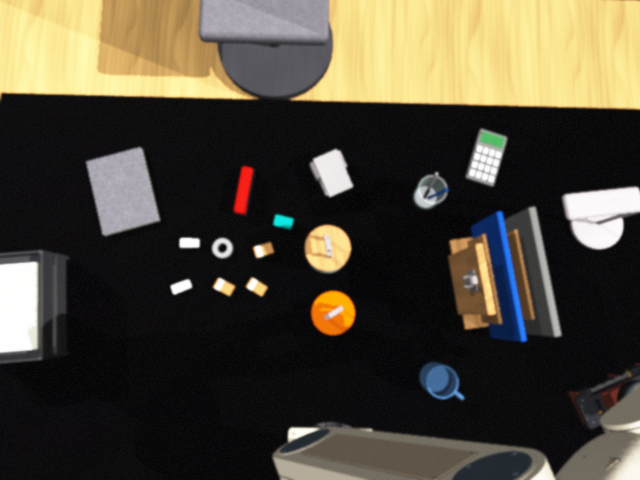

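The side view shows the jar with its wooden lid at (339,270) and the orange look-alike lid at (411,300). The staple boxes are at (315,353), (361,371) and (350,410), with the turquoise look-alike at (287,324). The erasers are at (274,444) and (336,468), the tape at (297,400) and the hook at (408,140). The top view agrees: jar (327,248), boxes (263,250), (224,287) and (257,287), erasers (189,243) and (181,287). I'll enlarge the important areas.

```bash
cat > h.py <<'E'
import numpy as np, cv2
from station import env, set_gripper, viewer, workorder
from scipy.spatial.transform import Rotation as R
CP={n:viewer.camera_params(n) for n in("side","top")}
def proj(n,p):
    c=CP[n];T=c['pose'];q=T[:3,:3].T@(np.asarray(p,float)-T[:3,3])
    return np.array([c['cx']+c['fx']*q[0]/-q[2],c['cy']+c['fy']*(-q[1])/-q[2]])
def ray(n,uv):
    c=CP[n];T=c['pose'];d=np.array([(uv[0]-c['cx'])/c['fx'],-(uv[1]-c['cy'])/c['fy'],-1.])
    d=T[:3,:3]@d;return T[:3,3],d/np.linalg.norm(d)
def plane(n,uv,z):
    o,d=ray(n,uv);return o+d*(z-o[2])/d[2]
def tri(us,ut):
    o1,d1=ray("side",us);o2,d2=ray("top",ut)
    s=np.linalg.lstsq(np.c_[d1,-d2],o2-o1,rcond=None)[0]
    a=o1+s[0]*d1;b=o2+s[1]*d2
    return (a+b)/2,np.linalg.norm(a-b)
def down(yaw):  # tool z down, jaw (tool y) axis along angle yaw in world
    y=np.array([np.cos(yaw),np.sin(yaw),0]);z=np.array([0,0,-1.]);x=np.cross(y,z)
    return R.from_matrix(np.c_[x,y,z]).as_quat()
def snap(n,tag,box=None,k=4):
    im=viewer.camera(n)
    if box:
        x0,y0,x1,y1=box;c=cv2.resize(im[y0:y1,x0:x1],None,fx=k,fy=k,interpolation=cv2.INTER_CUBIC)
        cv2.imwrite(f"pics/{tag}.png",c)
    else: cv2.imwrite(f"pics/{tag}.png",im)
    return im
E
python3 - <<'E'
from h import *
a=cv2.imread('pics/side0.png');b=cv2.imread('pics/top0.png')
f=lambda im,x0,y0,x1,y1,k:cv2.resize(im[y0:y1,x0:x1],None,fx=k,fy=k,interpolation=cv2.INTER_CUBIC)
cv2.imwrite('pics/c1.png',f(a,270,220,460,340,4))
cv2.imwrite('pics/c2.png',f(a,340,90,480,220,4))
cv2.imwrite('pics/c3.png',f(b,290,200,500,350,3.8))
cv2.imwrite('pics/c4.png',f(b,160,200,310,310,5))
E
```

```text
(no output)
```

View pics/c1.png

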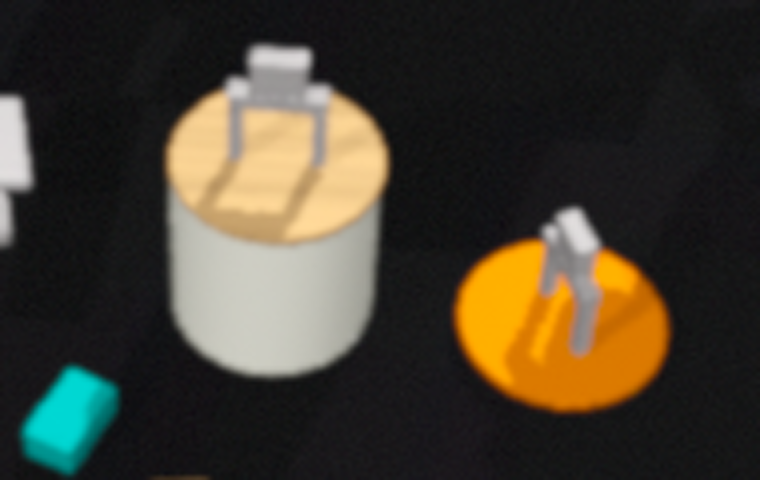

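View pics/c2.png

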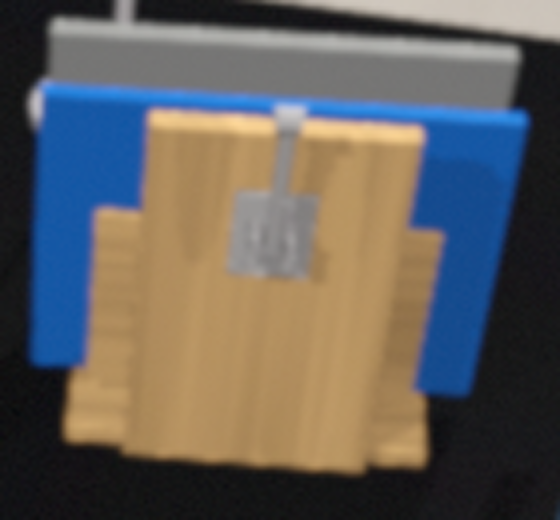

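View pics/c3.png

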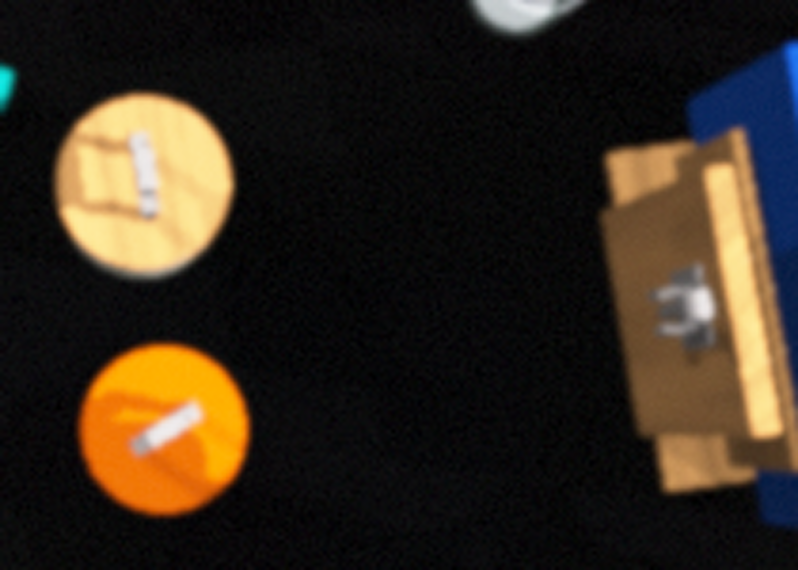

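View pics/c4.png

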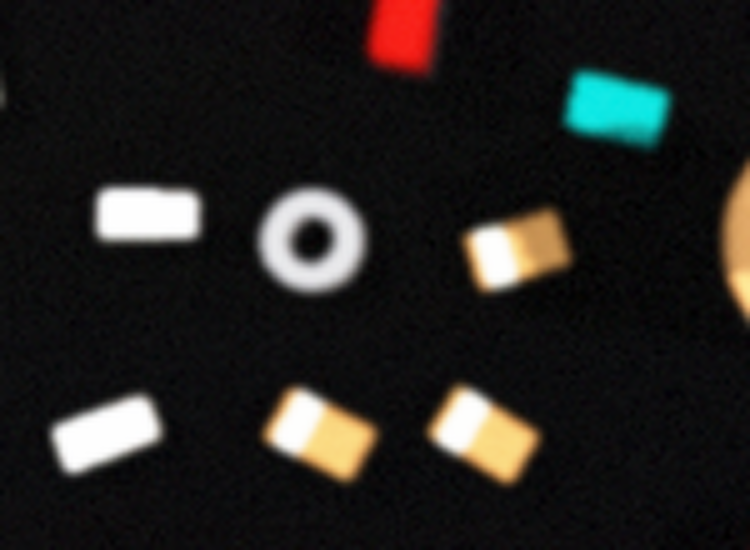

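The crops confirm which lid is which. The job's lid is the wooden one seated on the jar at side (339,262). The orange disc at (411,300) lies on the desk, so it is the look-alike. The hook's barrel is at side (412,119) and top (474,280). Next I'll measure.

```bash
python3 - <<'E'
from h import *
np.set_printoptions(precision=1,suppress=True)
a=cv2.imread('pics/side0.png');b=cv2.imread('pics/top0.png')
S=lambda u,v:(340+(u-1.5)/4,90+(v-1.5)/4)
T=lambda u,v:(290+(u-1.4)/3.8,200+(v-1.4)/3.8)
print('tip',tri(S(290,117),T(700,304)))
print('board top L/R (side left= image left)',tri(S(150,122),T(706,166)),tri(S(424,138),T(754,438)))
for p in (T(706,166),T(754,438)):print(' topz255',plane('top',p,255))
for p in (T(601,210),T(640,437)):print(' foot top',plane('top',p,0))
for p in (S(120,455),S(365,472)):print(' foot side',plane('side',p,0))
hb=cv2.cvtColor(b,cv2.COLOR_BGR2HSV);ha=cv2.cvtColor(a,cv2.COLOR_BGR2HSV)
def blobs(m,box,mn=30):
    k=np.zeros_like(m);x0,y0,x1,y1=box;k[y0:y1,x0:x1]=m[y0:y1,x0:x1]
    cs,_=cv2.findContours(k,cv2.RETR_EXTERNAL,cv2.CHAIN_APPROX_NONE)
    return [c for c in cs if cv2.contourArea(c)>mn]
bright=((b.max(2)>80)*255).astype(np.uint8)
for c in blobs(bright,(160,200,300,310)):
    r=cv2.minAreaRect(c);m=cv2.moments(c);cc=(m['m10']/m['m00'],m['m01']/m['m00'])
    hm=np.median(hb[c[:,0,1],c[:,0,0]],0)
    w=plane('top',cc,15)
    bp=cv2.boxPoints(r);q=[plane('top',p,15)[:2] for p in bp]
    e1=q[1]-q[0];e2=q[2]-q[1];L=e1 if np.linalg.norm(e1)>np.linalg.norm(e2) else e2
    print(np.array(cc),w,'L',np.linalg.norm(e1),np.linalg.norm(e2),'yaw',np.degrees(np.arctan2(L[1],L[0]))%180)
for c in blobs(bright,(295,200,360,345)):
    if cv2.contourArea(c)<200: continue
    (x,y),rr=cv2.minEnclosingCircle(c);e=cv2.fitEllipse(c);print('disc',(x,y),rr,e[0],plane('top',e[0],116),plane('top',e[0],6))
# lid wood side ellipse
wood=cv2.inRange(ha,(8,40,90),(30,255,255))
for c in blobs(wood,(305,235,372,290),300):
    e=cv2.fitEllipse(cv2.convexHull(c));print('side lid',e,plane('side',e[0],116))
print('tab', tri((270+279/4,220+56/4),(290+146/3.8,200+172/3.8)))
E
```

```text
tip (array([ 480.2, -298.7,  281.5]), np.float64(0.09768631938814909))
board top L/R (side left= image left) (array([ 563.1, -311.3,  256.7]), np.float64(0.9032323588815286)) (array([ 405.1, -335.2,  258.5]), np.float64(0.22751708376945778))
 topz255 [ 563.8 -311.8  255. ]
 topz255 [ 405.  -336.3  255. ]
 foot top [ 564.7 -311.     0. ]
 foot top [ 404.3 -336.3    0. ]
 foot side [ 565.2 -308.5    0. ]
 foot side [ 403.9 -336.6    0. ]
[180.8 286.2] [463.8 404.5  15. ] L 57.088146832277005 30.11786554476771 yaw 112.09765217206132
[256.3 286.5] [467.2 204.6  15. ] L 35.60864907589878 55.56374073153884 yaw 60.549193861742836
[223.5 286.4] [465.9 291.5  15. ] L 35.11371056900022 56.35705061510466 yaw 64.96011816029566
[262.6 249.7] [566.  191.6  15. ] L 53.29219348081284 36.551761260166394 yaw 107.45245287890252
[221.9 247.6] [569.2 300.8  15. ] L 54.481969900423714 56.045806775837626 yaw 46.68778219766972
[188.8 242.5] [581.1 390.3  15. ] L 56.247680708884396 29.806363771884094 yaw 91.29578618215467
[282.8 221.1] [645.1 140.2  15. ] L 33.905501500798835 54.753831538267704 yaw 77.09790232282552
[240.1 206.5] [682.7 257.2  15. ] L 38.019716588950935 38.762434094021195 yaw 2.4668333575725683
disc (332.693359375, 312.46685791015625) 22.876001358032227 (332.7160949707031, 312.46490478515625) [403.3   3.  116. ] [403.2   0.    6. ]
disc (327.2558288574219, 248.1976776123047) 24.485734939575195 (327.3812561035156, 247.9759521484375) [562.4  19.3 116. ] [575.6  17.7   6. ]
side lid ((338.72430419921875, 260.0751953125), (42.09300994873047, 56.22978210449219), 92.1280517578125) [563.6  22.9 116. ]
tab (array([562. ,  18.3, 188.6]), np.float64(3.59151262489947))
```

The measurements hold up:
- **Board:** the foot and top agree, with the middle at (484,-324) and the y axis at 98.8°.
- **Hook:** the barrel comes out at q≈0.08, close to its expected height.
- **Lid:** it is at about (563,20) with the bar roughly along 11°.

I'll refine the lid, then pinch the hook and swing it out.

```bash
cat >> h.py <<'E'
TH=np.arctan2(24.7,158.6)
RX=np.array([np.cos(TH),np.sin(TH),0]);RY=np.array([-np.sin(TH),np.cos(TH),0])
MID=np.array([484.3,-324.0,0]);PIV=MID+18*RY+[0,0,185.]
def tipat(q,d=95): return PIV+d*np.sin(q)*RY+np.array([0,0,d*np.cos(q)])
def best(p,yaw):
    c=[]
    for k in(-1,0,1):
        o=down(yaw+k*np.pi);j=env.ik(p,o)
        if j is not None:c.append((abs(j[5]),tuple(o)))
    return np.array(min(c)[1])
UP=np.array([0,0,1.])
def st():
    s=env.read_state();print('t',round(s['time_s'],1),'tcp',np.round(s['tool_pos'],1),'F',np.round(s['force'],1),'w',round(s['width'],1));return s
E
python3 - <<'E'
from h import *
np.set_printoptions(precision=1,suppress=True)
b=cv2.imread('pics/top0.png');hb=cv2.cvtColor(b,cv2.COLOR_BGR2HSV)
m=cv2.inRange(hb,(8,50,60),(30,255,255));k=np.zeros_like(m);k[215:282,298:360]=m[215:282,298:360]
cs,_=cv2.findContours(k,cv2.RETR_EXTERNAL,cv2.CHAIN_APPROX_NONE);c=max(cs,key=cv2.contourArea)
e=cv2.fitEllipse(cv2.convexHull(c));print(e,plane('top',e[0],116))
g=((hb[...,1]<45)&(hb[...,2]>150)).astype(np.uint8)*255;k=np.zeros_like(g);k[225:265,312:345]=g[225:265,312:345]
for c in cv2.findContours(k,cv2.RETR_EXTERNAL,cv2.CHAIN_APPROX_NONE)[0]:
    if cv2.contourArea(c)<15: continue
    r=cv2.minAreaRect(c);q=[plane('top',p,185)[:2] for p in cv2.boxPoints(r)];L=max([q[1]-q[0],q[2]-q[1]],key=np.linalg.norm)
    print('steel',r,np.mean(q,0),np.linalg.norm(q[1]-q[0]),np.linalg.norm(q[2]-q[1]),np.degrees(np.arctan2(L[1],L[0]))%180)
p=env.read_state()['tool_pos']
q0=0.08
t=tipat(q0);print('tip',t)
o=best(t+[0,0,130],TH)
env.move_l([p[0],p[1],430.],rate=250)
env.reach(t+[0,0,150],o)
set_gripper(45)
snap('side','h1',(330,40,490,200),4);snap('top','h2',(400,200,560,340),4)
st()
E
```

```text
((327.3355407714844, 247.7183837890625), (48.07802200317383, 48.55556869506836), 33.402896881103516) [563.1  19.5 116. ]
steel ((327.9564208984375, 245.41946411132812), (21.201810836791992, 4.865988254547119), 79.99201965332031) [560.4  19.1] 11.590371469704113 50.65937987978852 11.0514045660872
tip [ 480.4 -298.7  279.7]
t 3.0 tcp [ 480.4 -298.7  429.7] F [ 0.6 -0.   1. ] w 45.3
```

```bash
python3 -c "
import cv2,numpy as np
a=cv2.imread('pics/h1.png')[:560];b=cv2.imread('pics/h2.png')[:560]
cv2.imwrite('pics/h12.png',cv2.resize(np.hstack([a,b]),None,fx=.62,fy=.62))"
```

```text
(no output)
```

View pics/h12.png

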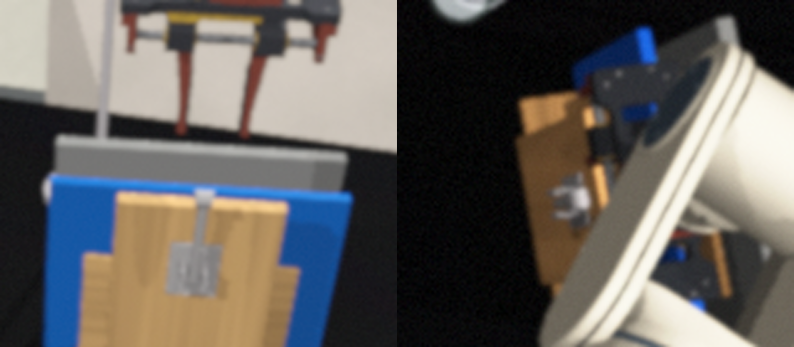

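The open fingers stand over the hook: their tips are at (180,133) and (245,137) in the crop, either side of the barrel at (205,192). Next I'll go down, pinch and swing.

```bash
python3 - <<'E'
from h import *
t=tipat(0.08)
print(env.move_l(t+[0,0,61],rate=100,f_stop=15));st()
set_gripper(14);st()
E
```

```text
False
t 4.1 tcp [ 480.7 -298.9  341.3] F [-0.5  1.2  0.3] w 45.0
t 4.6 tcp [ 480.1 -298.8  340.9] F [-3.4 -1.   3.5] w 15.9
```

The width is 15.9 mm, so the barrel is pinched. Swinging it out.

```bash
python3 - <<'E'
from h import *
for q in np.linspace(0.2,1.52,12):
    if env.move_l(tipat(q)+[0,0,61],rate=90,f_stop=30): print('stop',q);break
    f=env.read_state()['force'];print(round(q,2),np.round(f,1))
st();set_gripper(32);st()
p=env.read_state()['tool_pos'];env.move_l([p[0],p[1],370.],rate=150,f_stop=15);st()
snap('side','h3',(330,90,490,240),4)
E
```

```text
0.2 [-5.2 -0.1  5. ]
0.32 [-4.8 -0.6  4.9]
0.44 [-5.1  0.8  4.9]
0.56 [-5.4  0.4  4.4]
0.68 [-5.7  2.4  4.5]
0.8 [-5.9  2.5  3.9]
0.92 [-5.3  2.2  3.5]
1.04 [-6.   3.4  2.4]
1.16 [-6.1  3.9  2.2]
1.28 [-5.4  3.8  1.9]
1.4 [-5.6  3.5  1.9]
1.52 [-5.1  4.3  0.7]
t 7.9 tcp [ 466.3 -212.1  250.4] F [-5.1  4.3  0.7] w 15.6
t 8.4 tcp [ 467.2 -212.7  251.1] F [-0.5  0.   0.8] w 32.3
t 9.4 tcp [ 466.8 -212.4  369.1] F [-0.2 -0.4 -0.6] w 32.0
```

View pics/h3.png

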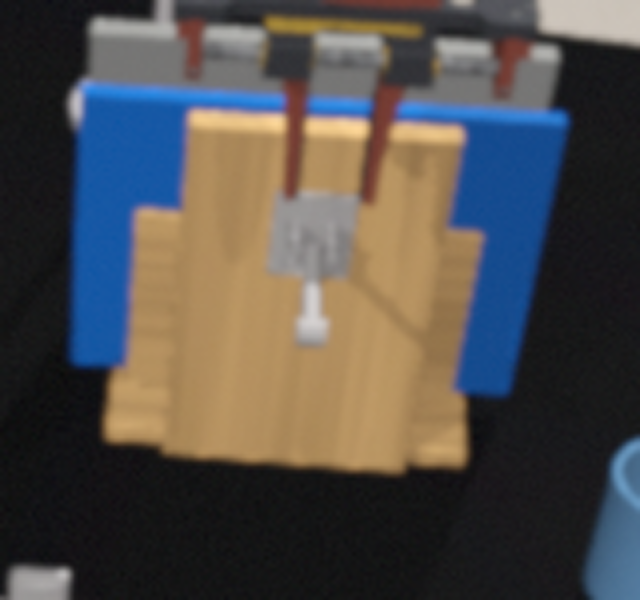

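The arm points out towards the camera, with the barrel at crop (312,325). I'll check it against the projection, then grasp the lid.

```bash
python3 - <<'E'
from h import *
print(330+312/4,90+322/4,[ (q,proj('side',tipat(q)).round(1)) for q in(1.3,1.4,1.5)])
yaw=np.radians(101)
L=np.array([562.5,19.3,110.])
p=L+[0,0,74+61]
o=best(p+[0,0,60],yaw)
env.move_l([467,-212,430],rate=250)
env.reach(p+[0,0,80],o)
set_gripper(36)
print(env.move_l(p,rate=100,f_stop=10));st()
snap('side','l1',(270,180,430,320),4)
E
```

```text
408.0 170.5 [(1.3, array([408. , 166.2])), (1.4, array([407.5, 170. ])), (1.5, array([407.1, 173.7]))]
False
t 12.8 tcp [562.9  19.3 245.5] F [0.5 1.  0.1] w 35.9
```

View pics/l1.png

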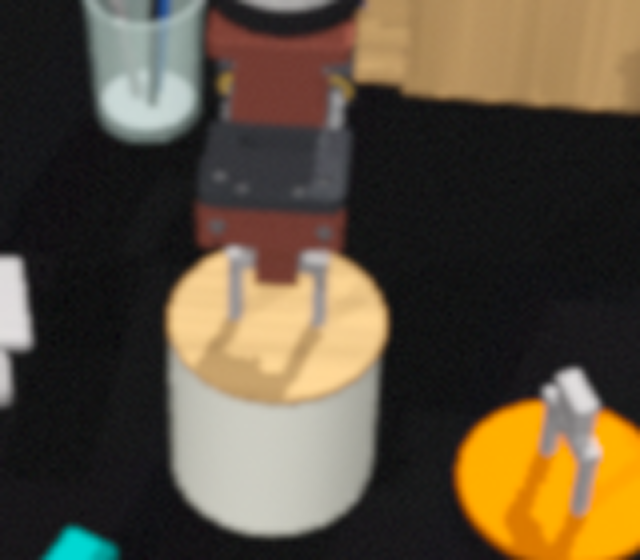

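The near finger, at crop (278,260), is centred between the posts (240 and 313). Gripping and lifting.

```bash
python3 - <<'E'
from h import *
set_gripper(8);s=st()
print(R.from_quat(s['orientation']).as_matrix()[:,1].round(3))
env.move_l(np.array(s['tool_pos'])+[0,0,90],rate=100);st()
snap('side','l2');im=snap('top','l3',(280,190,520,340),3)
E
```

```text
t 13.3 tcp [562.6  19.4 245.3] F [-1.1  0.6  2.1] w 12.2
[ 0.191 -0.982 -0.   ]
t 14.4 tcp [562.2  19.4 334.6] F [-0.4 -0.1 -2.1] w 11.8
```

View pics/l2.png

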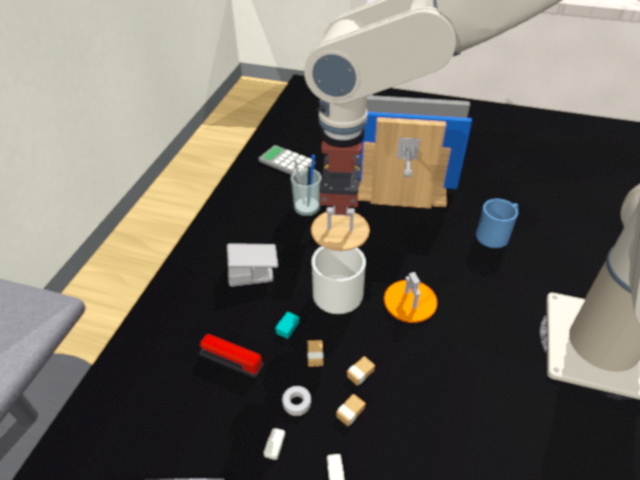

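View pics/l3.png

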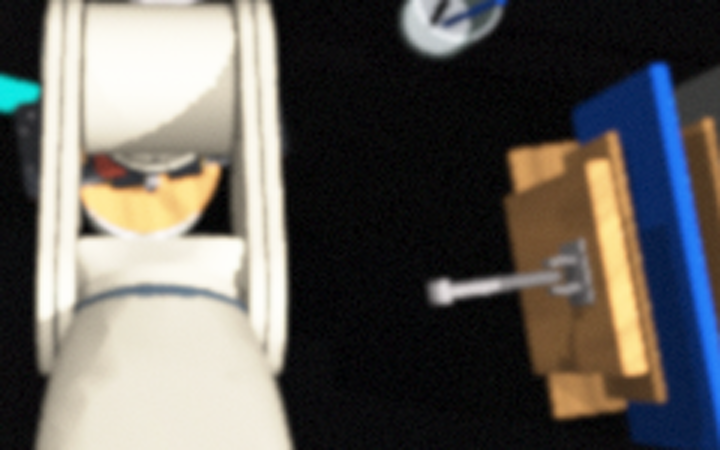

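The lid is held level and the hook stands clear, with its barrel at top (426.5,287) and side (408,171.5). I'll triangulate the barrel to get the hook angle and the lateral position.

```bash
python3 - <<'E'
from h import *
np.set_printoptions(precision=1,suppress=True)
print(tri((408,172),(426.5,287.1)),tipat(1.5),tipat(1.4))
print(PIV, plane('top',(280+560/3,190+275/3),187))
print(proj('top',tipat(1.5)),proj('top',tipat(1.4)),proj('top',PIV))
yaw=TH+np.pi/2
o=best(tipat(1.5,150)+[0,0,110],yaw)
print(R.from_quat(o).as_matrix()[:,1])
E
```

```text
(array([ 465.8, -212.2,  197.1]), np.float64(0.7460541668981576)) [ 466.9 -212.6  191.7] [ 467.1 -213.7  201.1]
[ 481.5 -306.2  185. ] [ 481.4 -309.2  187. ]
[426.2 286.9] [427.5 286.6] [465.2 281.6]
[ 0.2 -1.   0. ]
```

Laterally it agrees within 1 mm, and the tip angle is about 1.45 to 1.5 rad. Carrying the lid to the hook.

```bash
python3 - <<'E'
from h import *
o=best(tipat(1.5,150)+[0,0,110],TH+np.pi/2)
A=lambda d:PIV+d*RY
zt=191.-26+135.3
p0=A(185);p0[2]=zt+25
p=env.read_state()['tool_pos']
env.move_l(p0,rot=o,rate=120)
p0[2]=zt;env.move_l(p0,rate=80);s=st()
snap('side','g1',(330,90,490,240),4);snap('top','g2',(380,220,500,340),4)
E
```

```text
t 16.6 tcp [ 453.1 -123.3  300. ] F [ 0.   0.  -3.4] w 12.1
```

View pics/g1.png

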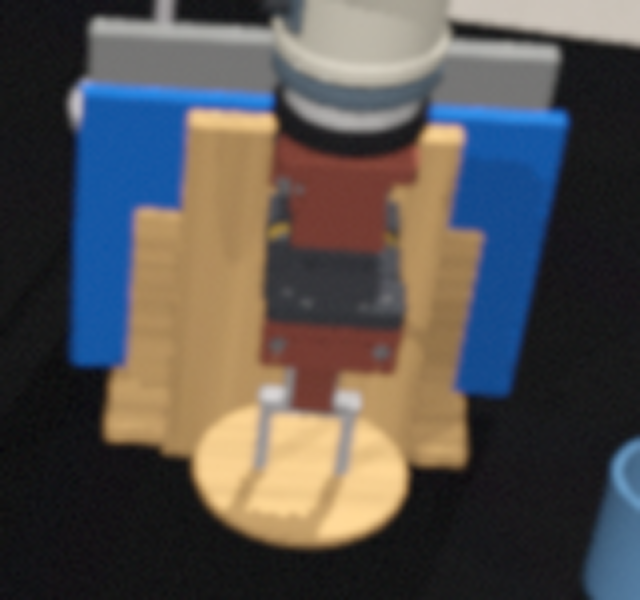

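View pics/g2.png

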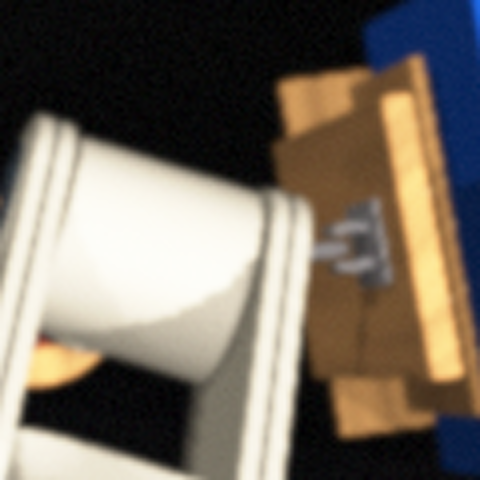

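The lid hangs level in the grip, with the ends of its bar at crop (270,395) and (347,400). I'll compare those with the projection and, if they agree, slide in along the arm and lower.

```bash
python3 - <<'E'
from h import *
s=env.read_state();p=np.array(s['tool_pos'])
for k in(-22,22):
    print((proj('side',p+k*RX-[0,0,79])-[330,90])*4)
A=lambda d:PIV+d*RY
t=A(66);t[2]=p[2]
print(env.move_l(t,rate=70,f_stop=8));st()
snap('side','g3',(330,90,490,240),4)
E
```

```text
[352.33068899 396.24490299]
[268.88270338 389.73705744]
False
t 18.6 tcp [ 471.3 -240.7  300.6] F [ 0.2  0.2 -2.1] w 12.1
```

View pics/g3.png

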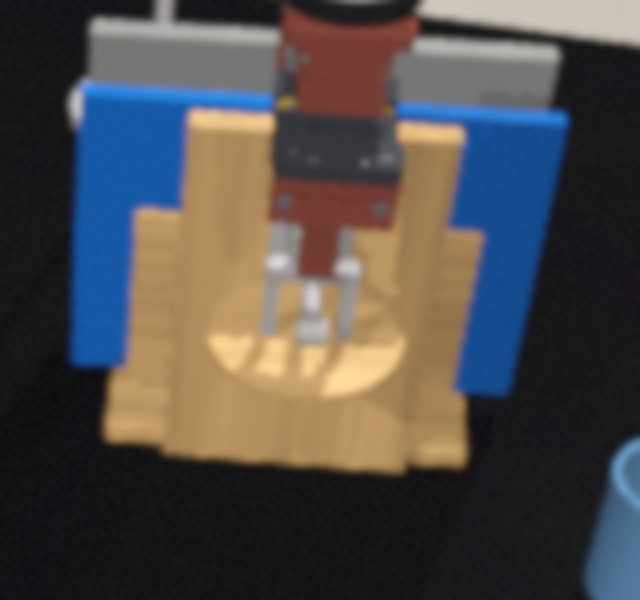

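The arm runs through the window, centred between the posts (barrel at 312, posts at 272 and 347). Lowering until the hook takes the weight.

```bash
python3 - <<'E'
from h import *
p=np.array(env.read_state()['tool_pos'])
print(env.move_l([p[0],p[1],288.],rate=40));st()
print(env.move_l([p[0],p[1],277.],rate=10,f_stop=4));s=st()
set_gripper(15);set_gripper(30);st()
env.hold(0.5)
p=np.array(s['tool_pos'])
print(env.move_l(p+[0,0,50],rate=60,f_stop=5));st()
env.move_l(p+[0,0,150],rate=150)
snap('side','g4',(330,90,490,240),4)
E
```

```text
False
t 19.1 tcp [ 471.2 -240.6  287.6] F [ 0.1  0.4 -1.5] w 11.6
True
t 19.7 tcp [ 471.4 -240.7  283.7] F [-0.1 -0.4  3.7] w 11.8
t 20.4 tcp [ 470.8 -240.4  282.8] F [ 0.1 -0.5  0.7] w 30.3
False
t 21.9 tcp [ 471.2 -240.6  333.4] F [-0.3 -0.8 -0.5] w 29.8
```

View pics/g4.png

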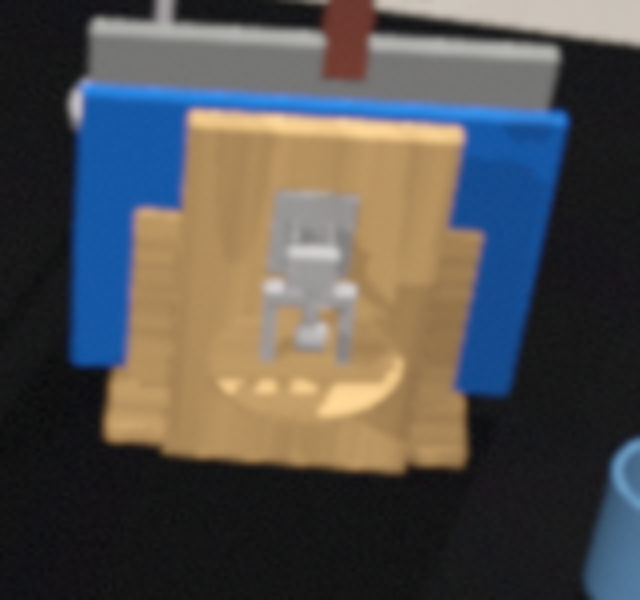

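The lid hangs on the hook and the contact height matched the expected one. Now I'll detect the items and the jar rim with the arm out of the way.

```bash
cat >> h.py <<'E'
def items(im):
    hs=cv2.cvtColor(im,cv2.COLOR_BGR2HSV);m=((im.max(2)>80)*255).astype(np.uint8);k=np.zeros_like(m);k[180:345,90:299]=m[180:345,90:299]
    out=[]
    for c in cv2.findContours(k,cv2.RETR_EXTERNAL,cv2.CHAIN_APPROX_NONE)[0]:
        a=cv2.contourArea(c)
        if not 90<a<450: continue
        f=np.zeros_like(m);cv2.drawContours(f,[c],-1,255,-1);px=hs[f>0]
        r=cv2.minAreaRect(c);w,h=sorted(r[1])
        if ((px[:,0]>75)&(px[:,0]<105)&(px[:,1]>80)).mean()>.4: continue
        if ((px[:,0]<6)|(px[:,0]>172))[px[:,1]>120].sum()>.3*len(px): continue
        box=((px[:,0]>6)&(px[:,0]<32)&(px[:,1]>60)).mean()>.25
        if h/w<1.25: continue
        z=15 if box else 11
        q=[plane('top',p,z)[:2] for p in cv2.boxPoints(r)];L=max([q[1]-q[0],q[2]-q[1]],key=np.linalg.norm)
        mo=cv2.moments(c);cc=(mo['m10']/mo['m00'],mo['m01']/mo['m00'])
        out.append(('box' if box else 'eraser',plane('top',cc,z)[:2].round(1),round(float(np.arctan2(L[1],L[0])%np.pi),3),np.round(cc,1),round(a)))
    return out
E
python3 - <<'E'
from h import *
im=snap('top','p0',(160,190,370,345),3.8)
for i in items(im):print(i)
cv2.imwrite('pics/p0full.png',im)
E
```

```text
('eraser', array([463.8, 405.9]), 1.979, array([180.6, 286.3]), 207)
('box', array([467.4, 204.7]), 1.039, array([256.3, 286.5]), 238)
('box', array([466.1, 291.5]), 1.099, array([223.5, 286.3]), 238)
('box', array([566.7, 190.7]), 1.92, array([263. , 249.5]), 202)
('eraser', array([582. , 392.2]), 1.593, array([188.5, 242.3]), 175)
```

View pics/p0.png

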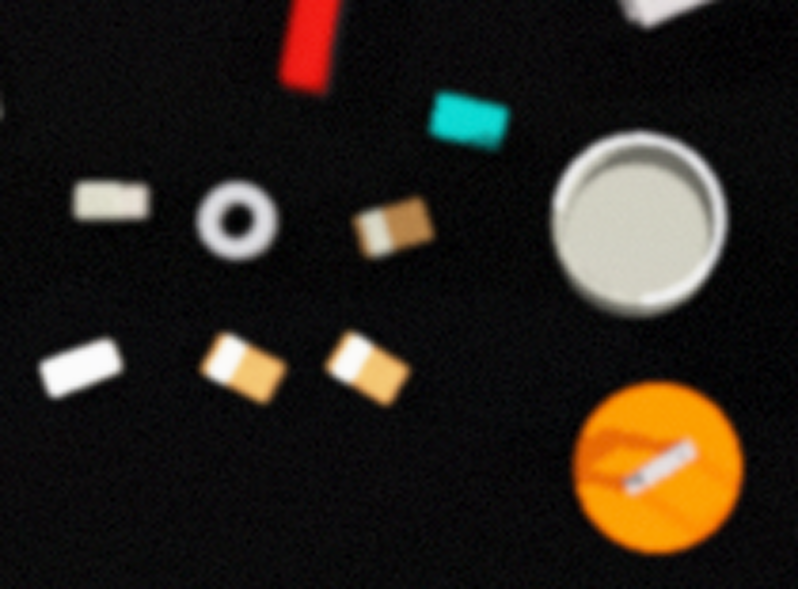

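All five items are present: three tan and white boxes at top (256,287), (224,286) and (263,250), and two erasers at (181,286) and (189,242). The turquoise box at (283,221) is the look-alike and is left alone; the jar is open and empty. Now picking the first box.

```bash
cat >> h.py <<'E'
JAR=np.array([562.5,19.5])
def pick(kind,xy,Ly,off,zrel,look=None):
    w=28 if kind=='box' else 22
    yaw=Ly+np.pi/2
    p=np.array([xy[0],xy[1],170.]);o=best(p,yaw)
    c=np.array(env.read_state()['tool_pos'])
    if c[2]<240: env.move_l([c[0],c[1],260.],rate=250)
    env.reach(p,o);set_gripper(w+20)
    if env.move_l([p[0],p[1],83.],rate=90,f_stop=8): print('touched');st();return False
    set_gripper(5);s=st()
    if abs(s['width']-w)>4: print('BAD WIDTH');return False
    env.move_l([p[0],p[1],260.],rate=150)
    print('w lifted',round(env.read_state()['width'],1))
    a=R.from_quat(o).as_matrix()[:,1]
    t=np.r_[JAR+np.array(off)*1.0,260.]
    env.move_l(t,rate=180)
    s=env.read_state();print('w over jar',round(s['width'],1))
    if abs(s['width']-w)>4: print('LOST');return False
    t[2]=zrel
    print('stop',env.move_l(t,rate=80,f_stop=6));st()
    set_gripper(w+14)
    t[2]=260.;env.move_l(t,rate=150);st();return True
def look(tag):
    a=viewer.camera('side');b=viewer.camera('top')
    for i in items(b):print(i)
    ca=cv2.resize(a[220:480,230:450],None,fx=2,fy=2,interpolation=cv2.INTER_CUBIC);cb=cv2.resize(b[200:330,150:360],None,fx=1.8,fy=1.8,interpolation=cv2.INTER_CUBIC)
    v=np.zeros((520,440+cb.shape[1],3),np.uint8);v[:520,:440]=ca;v[:cb.shape[0],440:]=cb;h=cv2.resize(a[90:240,330,None] if 0 else a[90:240,330:490],None,fx=1.8,fy=1.8);v[240:240+h.shape[0]-0,440:440+h.shape[1]]=h[:280]
    cv2.imwrite(f'pics/{tag}.png',v);return a,b
E
python3 - <<'E'
from h import *
c=(160+(639.5-1.4)/3.8,190+(218-1.4)/3.8);print(plane('top',c,110))
pick('box',[467.4,204.7],1.039,(0,0),130.)
look('k1')
E
```

```text
[565.64227545  17.93881587 110.        ]
t 26.8 tcp [467.6 204.8  83.4] F [-1.2 -0.8  4.7] w 27.5
w lifted 27.9
w over jar 27.7
stop False
t 31.2 tcp [562.8  19.5 130.5] F [ 0.1  0.7 -1. ] w 27.6
t 32.7 tcp [561.9  19.5 259.2] F [-0.7 -0.3 -0.1] w 41.6
('eraser', array([464. , 405.7]), 1.956, array([180.7, 286.2]), 214)
('box', array([465.9, 291.5]), 1.134, array([223.5, 286.4]), 252)
('box', array([566.3, 191.2]), 1.875, array([262.8, 249.6]), 230)
('eraser', array([582.2, 391.7]), 1.593, array([188.6, 242.3]), 184)
```

View pics/k1.png

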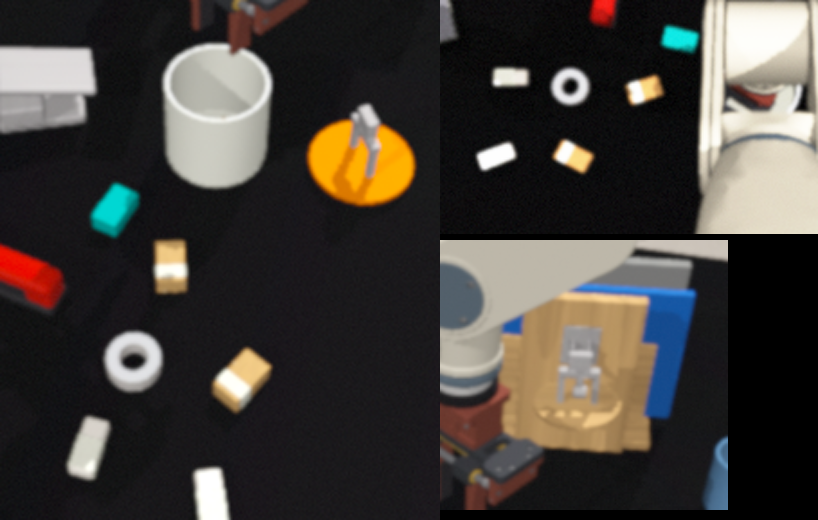

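The first box is gone from the desk and the lid still hangs at panel (580,370). Next are the other two boxes, each with a fresh check of its position.

```bash
python3 - <<'E'
from h import *
if pick('box',[566.4,191.0],1.89,(8,-8),132.):
    _,b=look('k2')
E
```

```text
t 35.5 tcp [566.6 191.1  83.4] F [-0.6  0.1  3.9] w 27.9
w lifted 28.0
w over jar 27.9
stop False
t 39.7 tcp [570.8  11.5 132.5] F [ 1.2  0.5 -1.1] w 27.7
t 41.2 tcp [570.   11.5 259.2] F [-0.9  0.1 -0.9] w 42.1
('eraser', array([464. , 405.6]), 1.956, array([180.7, 286.2]), 212)
('box', array([465.9, 291.4]), 1.134, array([223.6, 286.4]), 251)
('eraser', array([581.5, 391.6]), 1.593, array([188.7, 242.5]), 194)
```

View pics/k2.png

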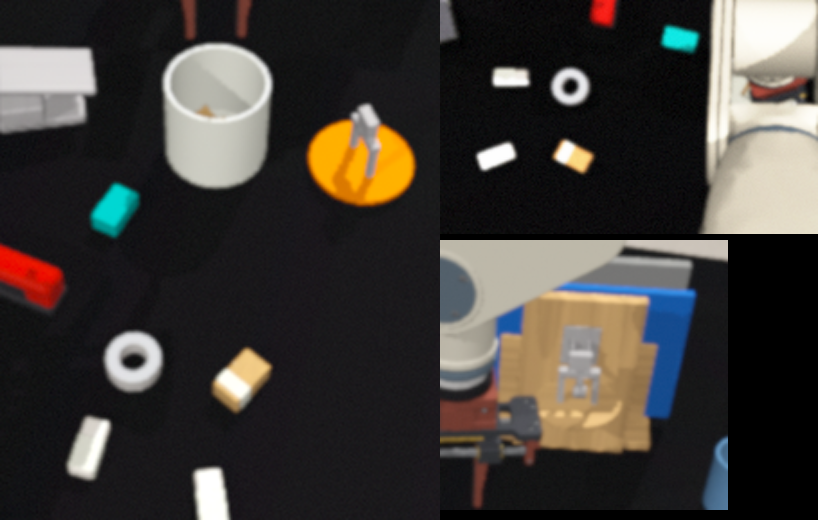

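The second box shows inside the jar at panel (205,112). The third box is at top (223.6,286.4), unmoved.

```bash
python3 - <<'E'
from h import *
if pick('box',[466.0,291.5],1.115,(-8,8),138.):
    _,b=look('k3')
E
```

```text
t 44.4 tcp [466.2 291.6  83.4] F [-0.7 -1.2  5.2] w 27.8
w lifted 28.0
w over jar 28.0
stop False
t 49.1 tcp [554.8  27.5 138.5] F [-0.2  0.7 -1. ] w 27.6
t 50.5 tcp [554.   27.5 259.2] F [-0.5 -0.1 -0.2] w 42.4
('eraser', array([463.9, 405.5]), 1.956, array([180.8, 286.2]), 214)
('eraser', array([582.3, 391.6]), 1.593, array([188.7, 242.2]), 185)
```

View pics/k3.png

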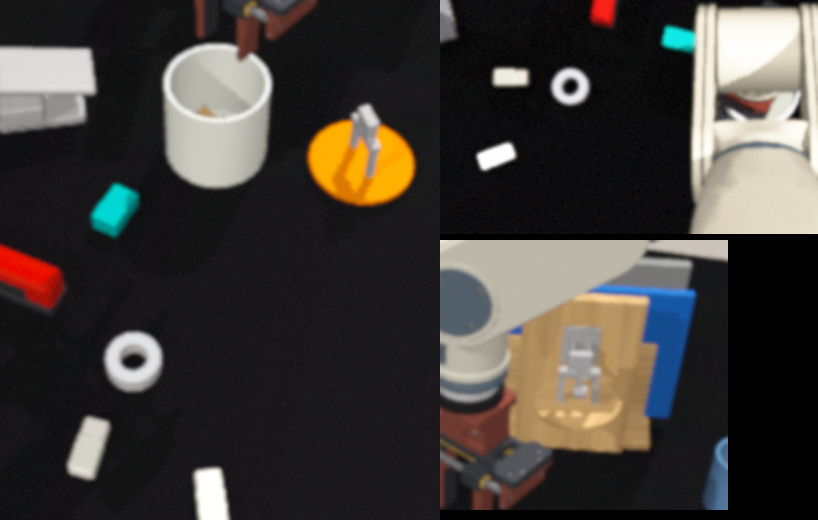

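All three boxes are off the desk, the two erasers are unmoved, and the lid still hangs. Eraser at (464,405.5) next.

```bash
python3 - <<'E'
from h import *
if pick('eraser',[463.9,405.5],1.965,(6,6),145.):
    _,b=look('k4')
E
```

```text
t 53.9 tcp [464.1 405.7  83.4] F [-0.8 -0.2  4. ] w 21.9
w lifted 21.3
w over jar 21.3
stop False
t 59.1 tcp [568.8  25.5 145.5] F [ 0.3 -0.2 -0.6] w 21.7
t 60.5 tcp [568.   25.5 259.2] F [-0.6  0.4 -0.1] w 36.0
('eraser', array([581.5, 391.9]), 1.593, array([188.6, 242.5]), 194)
```

View pics/k4.png

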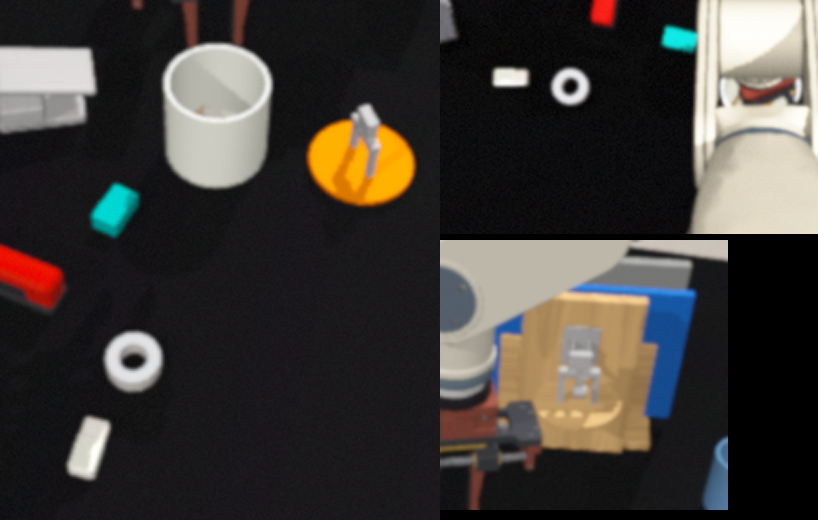

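Last eraser, then I'll move the arm aside and look into the jar.

```bash
python3 - <<'E'
from h import *
if pick('eraser',[581.9,391.8],1.593,(-4,0),150.):
    o=best([480,-150,400],TH+np.pi/2)
    env.reach([471,-210,440],o)
    _,b=look('k5');snap('top','k5t',(280,190,520,340),3)
E
```

```text
t 63.9 tcp [582.1 391.9  83.5] F [-1.3 -0.5  3.8] w 22.0
w lifted 21.8
w over jar 21.5
stop False
t 69.0 tcp [558.8  19.5 150.5] F [ 0.7 -0.6  0.3] w 22.2
t 70.3 tcp [558.   19.5 259.3] F [-1.  -0.5 -0.2] w 36.0
```

View pics/k5.png

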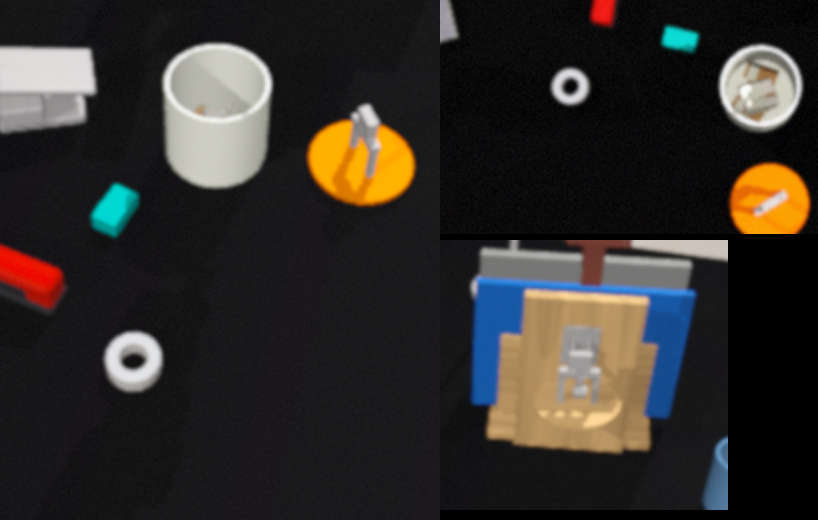

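View pics/k5t.png

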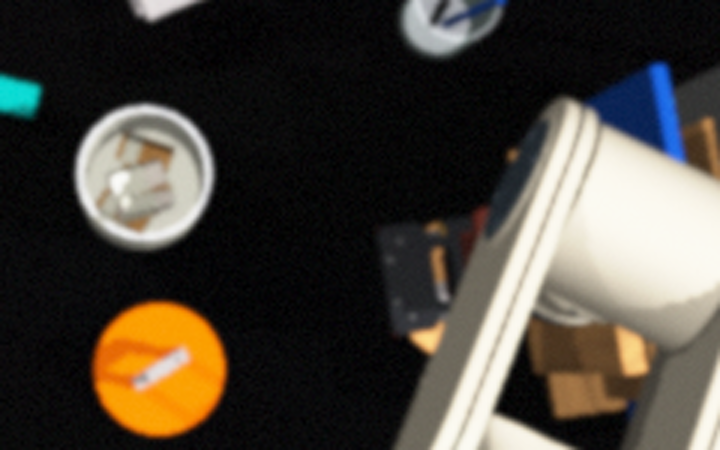

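The jar holds the whole pile well below the rim, and the desk is clear apart from the tape and the turquoise box. I'll measure the jar's rim precisely in both views by fitting its known circle, and compare with the old lid position.

```bash
cat >> h.py <<'E'
from scipy.optimize import least_squares
def circ(view,mask,box,z,r,frac=.5):
    k=np.zeros_like(mask);x0,y0,x1,y1=box;k[y0:y1,x0:x1]=mask[y0:y1,x0:x1]
    c=max(cv2.findContours(k,cv2.RETR_EXTERNAL,cv2.CHAIN_APPROX_NONE)[0],key=cv2.contourArea)[:,0,:].astype(float)
    if view=='side': top=c[:,1]<c[:,1].min()+18
    else: top=c[:,1]<c[:,1].min()+frac*(c[:,0].max()-c[:,0].min())
    P=np.array([plane(view,p,z)[:2] for p in c[top]])
    s=least_squares(lambda v:np.hypot(*(P-v[:2]).T)-v[2],[560,20,r],loss='soft_l1')
    s2=least_squares(lambda v:np.hypot(*(P-v).T)-r,[560,20],loss='soft_l1')
    return s.x.round(1),s2.x.round(1),len(P)
def jarrim(a,b):
    g=lambda im,t:((im.max(2)>t)*255).astype(np.uint8)
    for t in(80,110):
        print('rim top',circ('top',g(b,t),(300,215,358,280),110,56))
        print('rim side',circ('side',g(a,t),(305,236,373,315),110,56))
E
python3 - <<'E'
from h import *
a=viewer.camera('side');b=viewer.camera('top');jarrim(a,b)
a0=cv2.imread('pics/side0.png');b0=cv2.imread('pics/top0.png')
wood=lambda im:cv2.inRange(cv2.cvtColor(im,cv2.COLOR_BGR2HSV),(8,40,80),(30,255,255))
print('lid0 top',circ('top',wood(b0),(298,215,360,282),116,57))
print('lid0 side',circ('side',wood(a0),(305,235,372,290),116,57))
E
```

```text
rim top (array([566.2,  18.5,  57.4]), array([567.9,  18.6]), 64)
rim side (array([566.1,  18.2,  58.2]), array([566.9,  15.7]), 63)
rim top (array([565.5,  18.7,  56.9]), array([566.6,  18.7]), 64)
rim side (array([565.5,  19.5,  57.9]), array([566.2,  17.2]), 64)
lid0 top (array([564.4,  19.1,  58.6]), array([566.5,  19.2]), 67)
lid0 side (array([553.2,  62.4,  79.2]), array([563. ,  40.7]), 116)
```

The jar is at about (565,18.8). The lid started about 1 mm from that, and in the grip it sat about 1 mm to +x of the TCP. Regrasping the lid in the pose it was released from.

```bash
python3 - <<'E'
from h import *
o=best(tipat(1.5,150)+[0,0,110],TH+np.pi/2)
t=np.array([471.2,-240.6,284.0])
env.reach(t+[0,0,110],o);set_gripper(32)
print(env.move_l(t+[0,0,30],rate=120,f_stop=6))
print(env.move_l(t,rate=40,f_stop=5));st()
snap('side','r1',(330,90,490,240),4)
E
```

```text
False
False
t 74.1 tcp [ 471.3 -240.7  284.1] F [-0.2 -0.5  0.8] w 32.2
```

View pics/r1.png

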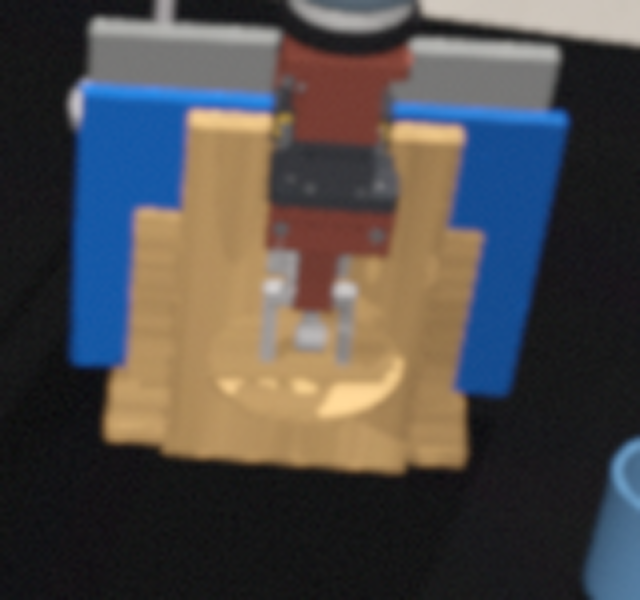

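The fingers straddle the tab. Closing and lifting.

```bash
python3 - <<'E'
from h import *
set_gripper(8);s=st()
p=np.array(s['tool_pos'])
env.move_l(p+[0,0,17],rate=40);st()
q=PIV+185*RY;q[2]=p[2]+17
q2=np.array([471.3,-240.7,0])+ (185-66)*RY;q2[2]=p[2]+17
print(env.move_l(q2,rate=70,f_stop=8));s=st()
snap('side','r2',(330,90,490,240),4)
p=np.array(s['tool_pos'])
for k in(-22,22): print((proj('side',p+k*RX-[0,0,79])-[330,90])*4)
E
```

```text
t 74.6 tcp [ 471.3 -240.7  284.2] F [-0.1 -0.7  0.3] w 11.5
t 75.2 tcp [ 471.3 -240.6  301.3] F [-0.4 -0.2 -2.2] w 11.9
False
t 77.0 tcp [ 453.1 -123.4  301.2] F [-0.2 -1.  -2.1] w 12.1
[353.07996236 395.55430068]
[269.59182954 389.04620694]
```

View pics/r2.png

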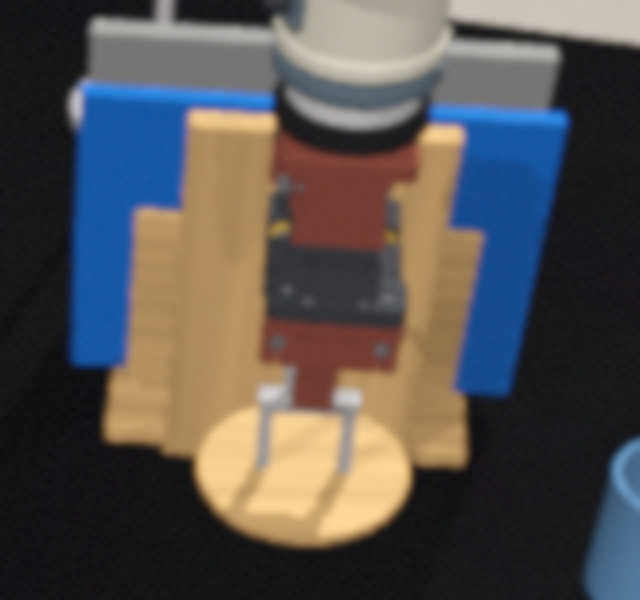

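The lid is held level, in nearly the same position in the grip as before (disc within 3 crop px). Carrying it over the jar.

```bash
python3 - <<'E'
from h import *
o=best(tipat(1.5,150)+[0,0,110],TH+np.pi/2)
p=np.array(env.read_state()['tool_pos'])
env.move_l([p[0],p[1],325.],rate=80)
env.move_l([564.2,18.9,325.],rot=o,rate=110)
env.move_l([564.2,18.9,262.],rate=60);st()
a=snap('side','s1',(270,190,410,320),5)
E
```

```text
t 80.5 tcp [564.5  18.9 262.4] F [ 0.1  0.8 -2.1] w 11.8
```

View pics/s1.png

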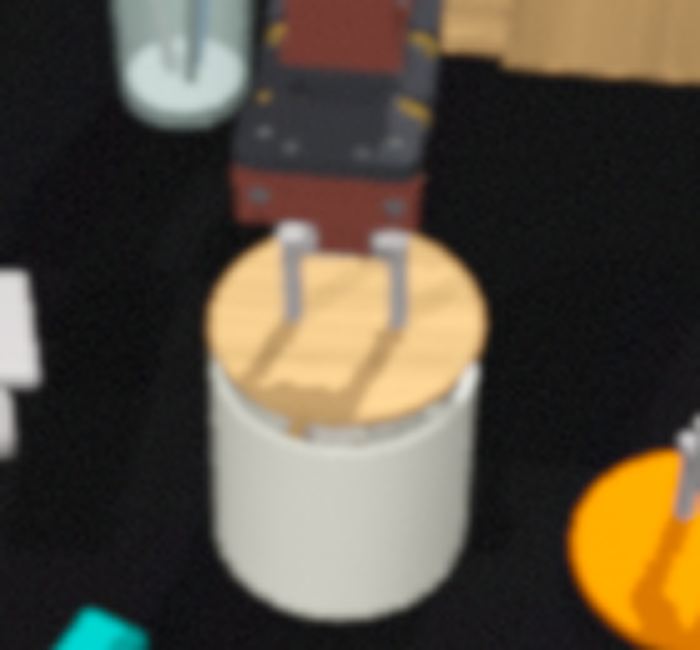

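The disc (207 to 487) is centred over the jar (210 to 480) to within about 0.5 px. Lowering.

```bash
python3 - <<'E'
from h import *
p=np.array(env.read_state()['tool_pos'])
print(env.move_l([564.2,18.9,250.],rate=30,f_stop=4));st()
print(env.move_l([564.2,18.9,242.],rate=8,f_stop=4));s=st()
a=snap('side','s2',(270,190,410,320),5)
E
```

```text
False
t 81.1 tcp [564.2  18.9 249.8] F [ 0.5 -0.3 -2.4] w 11.6
True
t 81.7 tcp [564.1  18.9 247.3] F [-0.8  0.3  4.4] w 11.8
```

View pics/s2.png

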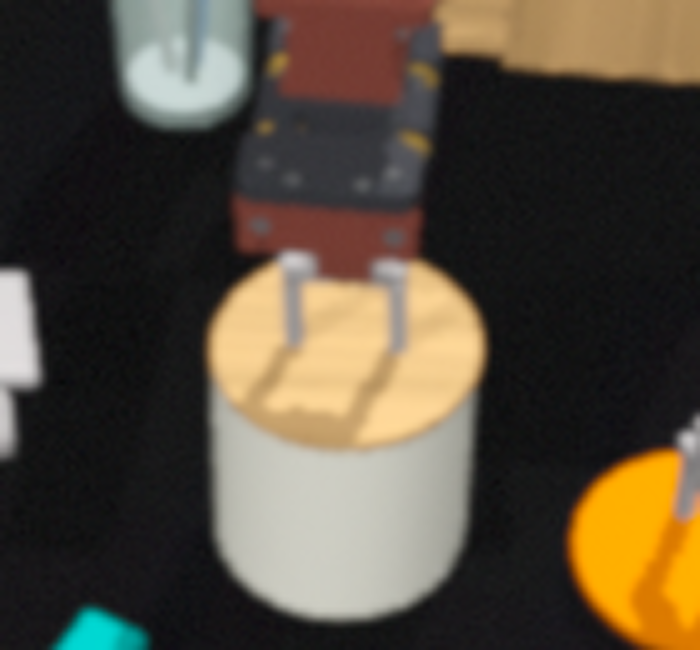

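Contact came at 247.3 mm, about 1.5 mm above the nominal seated height and far below the 7 mm of a jammed plug. Releasing and checking.

```bash
python3 - <<'E'
from h import *
set_gripper(14);set_gripper(32);s=st()
p=np.array(s['tool_pos'])
print(env.move_l([p[0],p[1],310.],rate=80,f_stop=5))
env.move_l([p[0],p[1],380.],rate=200)
o=best(tipat(1.5)+[0,0,200],TH)
env.reach(tipat(1.5)+[0,0,200],o);st()
a=snap('side','s3',(270,190,410,320),5);b=snap('top','s4',(280,190,520,340),3)
cv2.imwrite('pics/s4full.png',b);cv2.imwrite('pics/s3full.png',a)
wood=lambda im:cv2.inRange(cv2.cvtColor(im,cv2.COLOR_BGR2HSV),(8,40,80),(30,255,255))
print('lid top',circ('top',wood(b),(298,215,360,282),116,57))
for im in(a,cv2.imread('pics/side0.png')):
    m=wood(im);k=np.zeros_like(m);k[235:290,305:373]=m[235:290,305:373];c=max(cv2.findContours(k,0,cv2.CHAIN_APPROX_NONE)[0],key=cv2.contourArea);e=cv2.fitEllipse(cv2.convexHull(c));print(np.round(e[0],1),np.round(e[1],1),plane('side',e[0],116).round(1),cv2.boundingRect(c))
E
```

```text
t 82.5 tcp [563.4  18.9 246.3] F [-0.4  0.3 -0.5] w 32.0
False
t 85.7 tcp [ 467.  -212.3  391.2] F [0.1 0.1 0. ] w 31.9
lid top (array([565.2,  18.1,  57.9]), array([566.3,  18.2]), 64)
[338.8 259.8] [41.8 56.7] [563.7  22.  116. ] (311, 242, 57, 39)
[338.8 260.1] [42.1 56.6] [563.5  22.8 116. ] (311, 242, 57, 40)
```

View pics/s3.png

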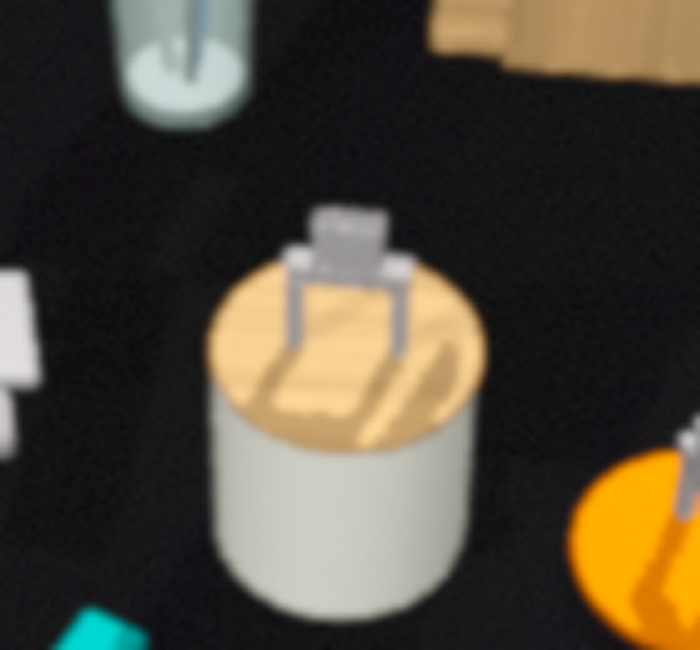

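View pics/s4.png

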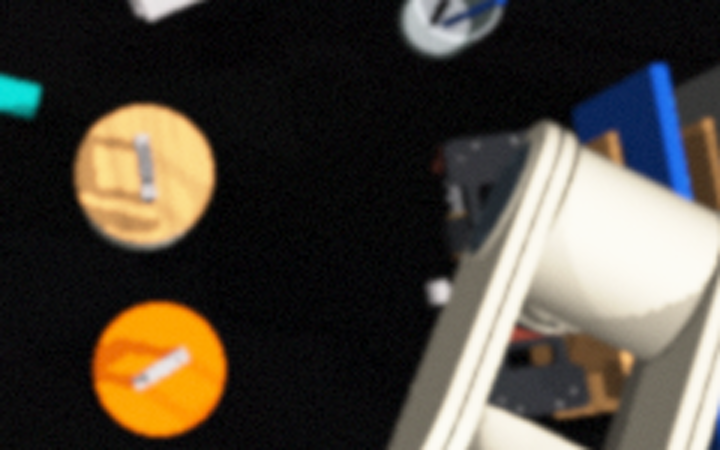

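The lid is seated: the top fit gives (565.2,18.1) against the rim at (565.7,18.6), and the side outline matches the start. Now I'll fold the hook back up.

```bash
python3 - <<'E'
from h import *
set_gripper(42)
t=tipat(1.49)
print(env.move_l(t+[0,0,61],rate=100,f_stop=10));st()
set_gripper(12);s=st()
if abs(s['width']-16)<2.5:
    for q in np.linspace(1.4,0.03,13):
        if env.move_l(tipat(q)+[0,0,61],rate=90,f_stop=30): print('stop',q);break
    st();set_gripper(42)
    p=np.array(env.read_state()['tool_pos']);print(env.move_l(p+[0,0,100],rate=120,f_stop=10))
    env.reach([420,-150,480],best([420,-150,480],TH))
    st()
    a=snap('side','f1',(330,90,490,240),4);b=snap('top','f2',(400,210,520,330),4)
    cv2.imwrite('pics/f1full.png',a);cv2.imwrite('pics/f2full.png',b)
    print([(q,proj('side',tipat(q)).round(1),proj('top',tipat(q)).round(1)) for q in(0,.15,.3)])
E
```

```text
False
t 87.7 tcp [ 467.3 -212.8  254.3] F [-0.1  0.2  0.3] w 41.8
t 88.3 tcp [ 466.3 -212.7  253.7] F [-4.1 -0.9  4.2] w 15.4
t 91.7 tcp [ 481.  -304.7  342.6] F [-7.1  0.4  2.5] w 15.4
False
t 94.0 tcp [ 420.4 -150.4  479.8] F [ 1.4 -0.4  0.5] w 42.0
[(0, array([412. , 117.7]), array([477.1, 279.2])), (0.15, array([411.9, 121.4]), array([470.5, 280.1])), (0.3, array([411.6, 125.9]), array([463.9, 281. ]))]
```

View pics/f1.png

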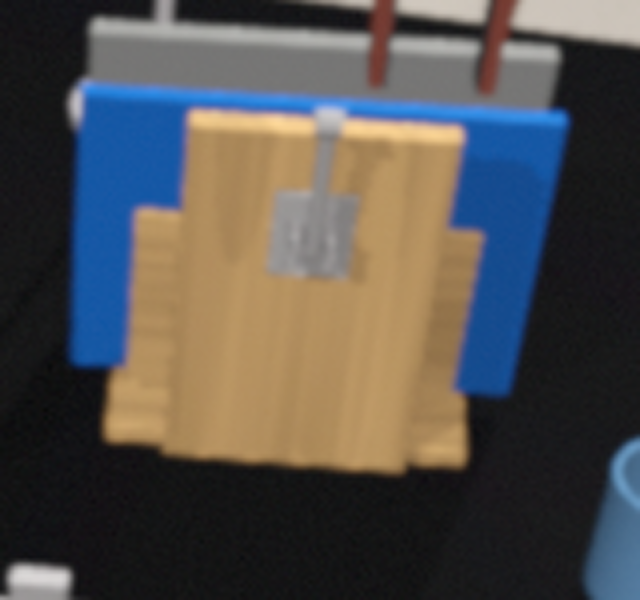

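View pics/f2.png

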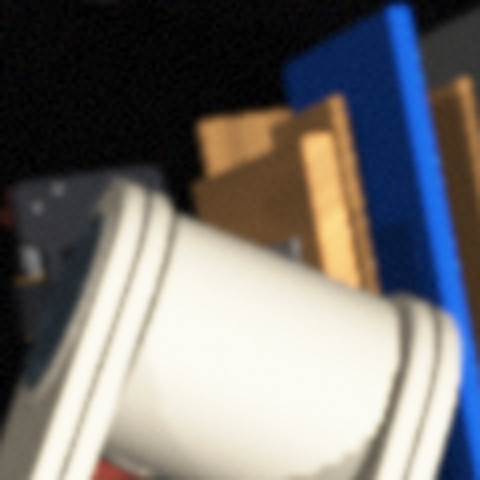

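In the side view the arm stands upright, with the barrel at (412.5,119.7). The robot's arm hides it from above, so I'll move aside and confirm with the top view.

```bash
python3 - <<'E'
from h import *
env.reach([450,200,420],best([450,200,420],0.))
a=viewer.camera('side');b=snap('top','f4',(290,200,500,350),3.8)
cv2.imwrite('pics/f3.png',a);st()
E
```

```text
t 95.6 tcp [450.5 199.  420.2] F [ 0.4 -0.9 -0.1] w 42.0
```

View pics/f4.png

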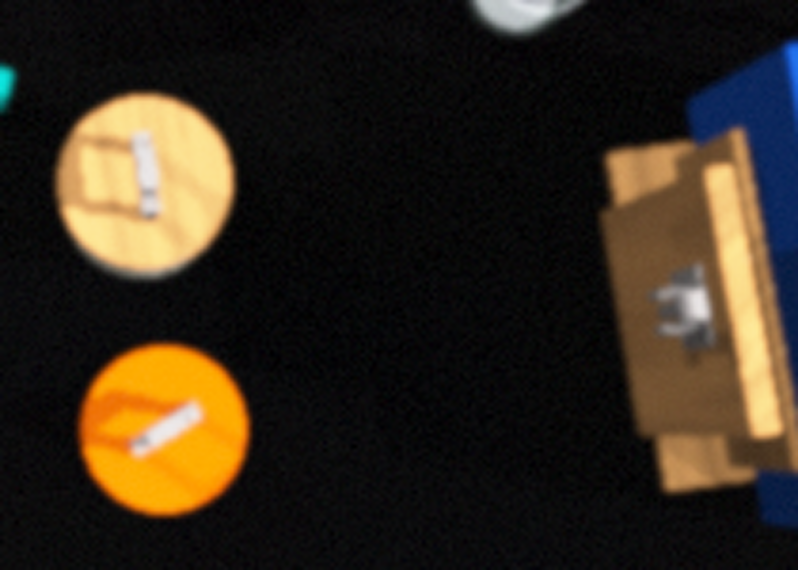

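View pics/f3.png

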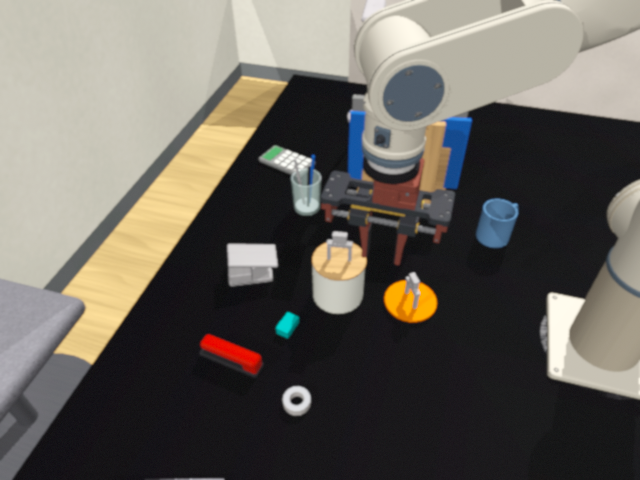

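The lid, jar, tape, stapler, cup, punch and both look-alikes look right. The barrel at top (472.8,279.1) reads q≈0.10, which is thin against 0.15. I'll nudge it closer with closed fingers from outside, stopping on force.

```bash
python3 - <<'E'
from h import *
T=PIV+np.array([0,0,92.+66])   # tips ~ 14 below barrel centre
o=best(T+60*RY,TH)
env.reach(T+60*RY+[0,0,60],o)
set_gripper(0)
print(env.move_l(T+50*RY,rate=100,f_stop=8));st()
print(env.move_l(T+14*RY,rate=20,f_stop=5));s=st()
print('y from pivot',(np.array(s['tool_pos'])-PIV)@RY)
print(env.move_l(np.array(s['tool_pos'])+25*RY,rate=60))
env.move_l(T+60*RY+[0,0,80],rate=120)
env.reach([450,200,420],best([450,200,420],0.))
b=snap('top','f5',(290,200,500,350),3.8);st()
wood=lambda im:cv2.inRange(cv2.cvtColor(im,cv2.COLOR_BGR2HSV),(8,40,80),(30,255,255))
print('lid top',circ('top',wood(b),(298,215,360,282),116,57))
E
```

```text
False
t 98.7 tcp [ 474.1 -256.9  343.4] F [0.2 0.6 0.5] w 0.6
True
t 100.1 tcp [ 478.3 -286.1  342.6] F [0.  1.8 0.4] w 0.4
y from pivot 20.41508570070647
False
t 103.2 tcp [450.4 199.3 419.9] F [-0.3  0.4 -0.2] w 0.5
lid top (array([564.9,  18.4,  58.2]), array([566.4,  18.5]), 64)
```

View pics/f5.png

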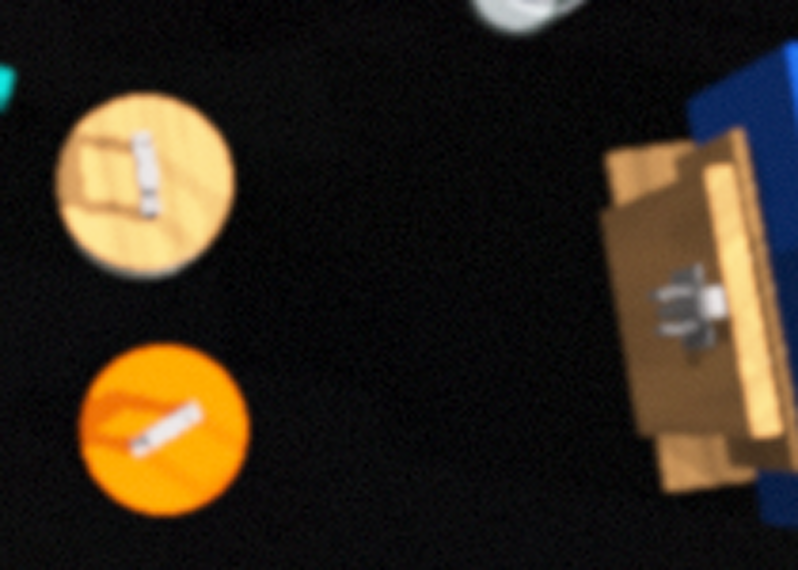

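The barrel is now at crop (712,302), top (477,279), which matches q=0, and the fingers met the stop. The lid is unchanged at (565,18.4). Nothing is being touched, so I'm handing in.

```bash
python3 -c "
from station import workorder
print(workorder.sign_off())"
```

```text
the job is handed in; nothing more can be done
None
```

The job is finished and handed in at about 103 s. I folded the hook out, hung the lid on it, and put all three staple boxes and both erasers into the jar. Then I put the lid back on and folded the hook up flat.

**Last checks that passed**
- **Lid:** seated, with its centre about 1 mm from the measured rim centre. Its side outline matches the picture from the start.
- **Jar contents:** before the lid went back on, the desk was clear of boxes and erasers and the pile sat well below the rim.
- **Hook:** the barrel is where it would be at about 0 rad.
- **Other things:** the tape roll, stapler, pen cup, hole punch and both look-alikes looked unmoved in the last side view. I checked this by eye and did not measure it.

**Checks that failed or disagreed**
- **First fold of the hook:** it was left at about 0.10 rad although the arm position implied 0.02, so I pushed it on to the stop with closed fingers.
- **Lid position from the side view:** a free circle fit to the starting picture failed, so I relied on the top-view fit and the side outline.
- **Lid contact:** the lid touched about 1.5 mm above its nominal seated height before release. The pictures afterwards showed it seated.

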